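Put two carving blanks in stick to dry

TASK

Put the two carving blanks in stick to dry on the grey drying board: lay the long dark blank centred across the two yellow bearers, running the length of the board; lay the two loose stickers square across it, one directly above each bearer; lay the short red blank centred on the stickers, in line with the long one; and finish by standing the iron weight on the middle of the short blank. Set everything down rather than dropping it, and leave the mallet, the gouge and the sharpening stone where they are.

Things in the scene. Friction and masses are not known exactly. Their poses are not given: they have to be found in the camera images.
- drying_board: Drying board, fixed to the bench: a grey painted board 220 mm long (its x) by 100 mm wide (its y) and 12 mm thick, with two yellow bearers on top. Each bearer is 20 mm wide (x), 90 mm long (y) and 20 mm high, centred at x = +55 mm and x = -55 mm, y = 0; the bearers' tops are 32 mm above the bench. The origin is the centre of the board's underside, on the bench; z points up. It looks the same turned by half a turn.
- long_blank_center (a point): Long blank: a loose block of dark walnut 200 mm long (x), 52 mm wide (y), 34 mm high (z), about 0.24 kg, its two ends sealed with cream wax. It lies flat on the bench. This point is its centre, 17 mm above its underside.
- short_blank_center (a point): Short blank: a loose block of reddish wood 160 mm long (x), 52 mm wide (y), 34 mm high (z), about 0.19 kg, its two ends sealed with cream wax. It lies flat on the bench. This point is its centre, 17 mm above its underside.
- sticker_pale_center (a point): Pale sticker: a loose spacer stick of pale wood, 90 mm long (x) and 20 mm by 20 mm in section, about 25 g, lying flat on the bench. This point is its centre, 10 mm above its underside. Either sticker may go above either bearer.
- sticker_brown_center (a point): Brown sticker: a loose spacer stick of dark brown wood, the same size as the pale one: 90 mm long (x), 20 mm by 20 mm, about 25 g, lying flat on the bench. This point is its centre, 10 mm above its underside. Either sticker may go above either bearer.
- weight_center (a point): Iron weight: a loose dark round weight, 68 mm in diameter and 26 mm high, with a wooden knob on top, about 0.65 kg, standing upright on the bench, 60 mm high in all. The knob is a plain cylinder 28 mm in diameter from 34 to 60 mm above the underside, on a neck 18 mm thick; lift it by the knob. This point lies on the axis, 30 mm above the underside; z points up.
- mallet: Bystander: a turned wooden carver's mallet standing on its head, head up to 76 mm in diameter, 190 mm high. Origin at the centre of its underside.
- gouge: Bystander: a carving gouge lying on the bench, dark wooden handle 120 mm long and 24 mm thick (towards its -x), steel blade to about 118 mm towards its +x. Origin where handle and blade meet, on the bench.
- oilstone: Bystander: a blue-grey sharpening stone in a wooden holder, 200 mm (x) by 66 mm (y) by 32 mm high. Origin at the centre of its underside.
Not all that is in view belongs to the job. Leave any orange look-alike of the part that bears long_blank_center alone.

How it is judged:
By the outcome, as a careful person would: the job done as asked, in the order asked, and still so for the second after the job is handed in, with the robot touching nothing.
It also fails if it takes over 136 s, if anything falls off the work surface, if the arm or the gripper's body presses on something with over 40 N, if the wrist force passes 120 N, or if a joint passes its speed limit or range.

ROBOT

A 6-joint arm with a two-finger parallel gripper is mounted at the origin on the work surface. World frame = base frame: x ahead of the robot, y to its left, z up, the work surface at z = 0. Lengths are in m, angles in rad, forces in N, time in s.
With the tool pointing down it reaches from about 0.35 to 0.85 m from the base axis. Payload 8.1 kg.
Tool frame: the origin (TCP) lies on the mounting face of the last link; the fingertips stand 186 mm ahead of it and the grasp point (between the pads) lies 167 mm ahead of it; y points along the fingers, x is the direction in which the jaws open and shut, and the axes are right-handed (so a half turn about y gives the same grasp; the last joint's range is limited). The gripper opens to 93 mm and grips with 3 to 60 N. Pads are 15 mm wide; open, the fingers measure 128 mm over their backs; the gripper's body (75 mm by 188 mm) begins 65 mm behind the grasp point.
Start: joints at [-1.203, 0.13, 1.488, -0, 1.523, -0.085], TCP at [0.263, -0.54, 0.405] pointing down, gripper open.
Joint ranges: [-2.96, 2.96], [-0.89, 2.26], [0.02, 2.5], [-1.34, 4.48], [0, 2.73], [-2.66, 2.66]. Speed limits (rad/s): [2.39, 2.39, 2.79, 3.14, 3.14, 3.14].

INTERFACE

Orientations are given as a rotation vector (axis times angle).
In Python, from plant import robot, imaging gives the robot as it stands.
- The arm moves only by the shell command python3 -m inch 'ROWS' [OPENING] [FORCE]. ROWS is JSON, a list of rows, each an object of numbers: "x", "y", "z": the shift along the tool's x, y, z in mm; "twist": the turn about the tool's y in rad. In form: [{"x": .., "y": .., "z": .., "twist": ..}, ...]. A call has 1 to 12 rows; each row shifts and turns the commanded pose from where the row before left it, along the tool's axes as they then stand; what a row does not reach is not made up. A row lasts 1/10 s, in which the tool goes at most 50 mm and 8.59 degrees, less where a joint would pass 70% of its speed; a pose out of reach is approached as far as the arm can. A call with a gripper value outside its range is refused whole. OPENING is the gripper command: -1 is shut, 1 is fully open, values between are in proportion, set as the call begins (- or left out, the last holds). The fingers move at their own pace and stop on an object; FORCE is the grip in N (left out, the last holds). Time passes only in rows, so rows that do not move let the fingers close. It gives the time, the measured TCP pose, the force and the opening at its end, in the units of the state.
- robot.read_state(): the state, without advancing time (a new reading comes with each control period).
- imaging.read_camera(name): name is "scene" or "top"; returns a dict with "color" (384x512x3 uint8, red, green, blue), "depth" (384x512 float32, m along the optical axis (not along the pixel's ray), 0 where there is no reading), "fx", "fy", "cx", "cy" (pixels), "rvec" (rotation vector, rad) and "tvec" (3), from world to camera coordinates, as OpenCV has them. Camera axes: x right, y down, z forward; pixel columns grow to the right and rows downward; lengths in m; the calibration is good to about 2 mm. A picture is of the moment at which its call begins.
- robot.close_job(): hands the job in, once; it reports no verdict.
The state is a dict: "t": time; "q": joint angles; "dq": joint speeds; "joint_torque": joint torques, N m; "tool_pos": TCP position; "orientation": TCP orientation; "force": force on the tool from outside, world axes, zero at the start; "wrist_torque": the same for the moment, N m; "opening": finger opening in m.
Only numpy, scipy, OpenCV 4.12 (cv2) and the standard library are available. Lean on these libraries where they do the work, as an engineer would, in place of code of your own. Each camera call takes 0.05 s, during which the arm holds its last target.

## Working session

There is one attempt and no reset: what is moved stays moved. The work goes in short steps, Python scripts to look and compute and a shell command to move; the robot and the scene stay as the last step left them, time stands still between calls to the robot, and variables do not carry over. Pictures are saved under pics/ and viewed, and the job is handed in when it is done.

```bash
ls; mkdir -p pics; python3 - <<'E'
from plant import robot, imaging
import cv2
s=robot.read_state(); print({k:s[k] for k in('t','tool_pos','orientation','force','opening')})
for n in('scene','top'):
    c=imaging.read_camera(n); print(n,c['fx'],c['fy'],c['cx'],c['cy'],c['rvec'],c['tvec'])
    cv2.imwrite(f'pics/{n}0.png',cv2.resize(c['color'][:,:,::-1],(800,600),interpolation=cv2.INTER_CUBIC))
E
```

```text
pics
{'t': 0.0, 'tool_pos': array([ 0.26244566, -0.53931041,  0.40370531]), 'orientation': array([-1.38889458,  0.87054463, -0.86822018]), 'force': array([-0.17036967,  0.26835851,  0.68277274]), 'opening': 0.0930449553992668}
scene 464.00328900833165 464.00328900833165 247.17696036989528 188.9689090506653 [ 1.02628708  2.21611083 -1.2228319 ] [ 0.36875882 -0.2313968   1.56980012]
top 347.5456146816954 347.5456146816954 258.68445619170717 190.98692751978498 [ 2.16507634 -2.1309045   0.1496387 ] [0.03056567 0.62366917 0.82463315]
```

View pics/scene0.png

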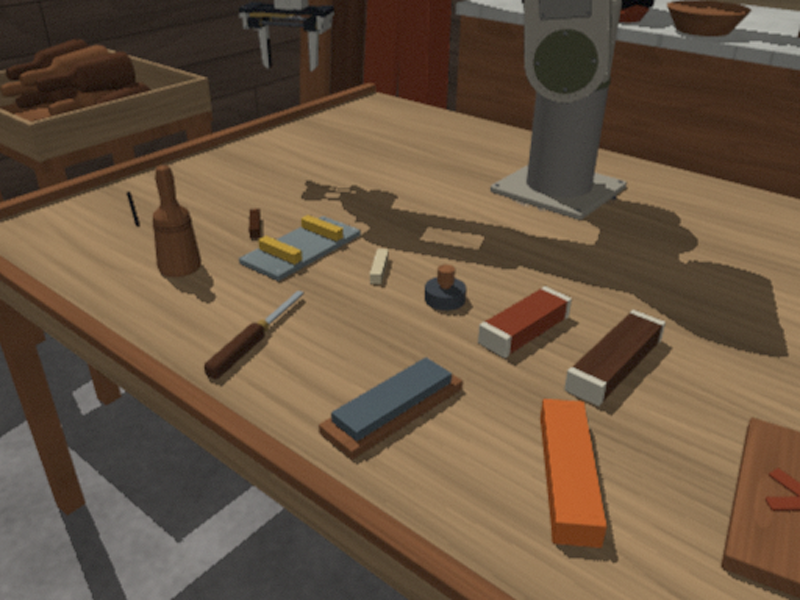

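View pics/top0.png

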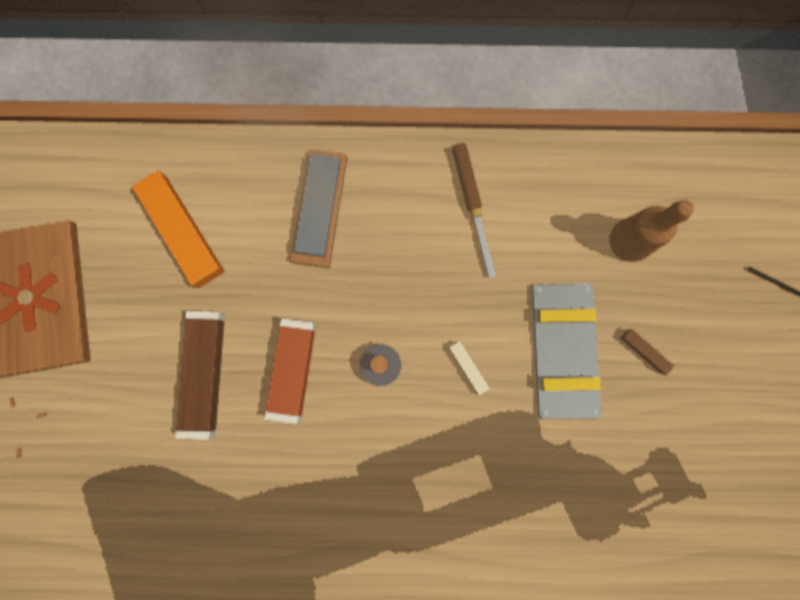

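The pictures (800x600) show these candidates for the long blank:
- Top (199,375), scene (615,358): dark brown with cream ends. This matches the description.
- Top (177,228): the orange look-alike.
- Top (290,370): the red short blank.

For the brown sticker, top (647,352) is the candidate. The gouge handle at (467,175) and the mallet could be mistaken for it. The pale sticker is at (468,367), the weight at (379,363) and the board at (567,350).

```bash
cat > h.py <<'E'
from plant import robot, imaging
import cv2, numpy as np
from scipy.spatial.transform import Rotation as Rot
def cam(n):
    c=imaging.read_camera(n); c['R']=cv2.Rodrigues(np.array(c['rvec'],float))[0]; c['t']=np.array(c['tvec'],float); return c
def cloud(c):
    d=c['depth'].astype(float); v,u=np.mgrid[:d.shape[0],:d.shape[1]]
    P=np.stack([(u-c['cx'])/c['fx']*d,(v-c['cy'])/c['fy']*d,d],-1)
    W=(P-c['t'])@c['R']; W[d==0]=np.nan; return W
def ray(c,uv,z):
    uv=np.atleast_2d(uv).astype(float)
    D=np.stack([(uv[:,0]-c['cx'])/c['fx'],(uv[:,1]-c['cy'])/c['fy'],np.ones(len(uv))],-1)@c['R']
    o=-c['R'].T@c['t']; return o+D*((z-o[2])/D[:,2])[:,None]
def rect(c,mask,z):
    m=mask.astype(np.uint8)
    n,l,s,_=cv2.connectedComponentsWithStats(m); k=1+s[1:,4].argmax()
    cn=max(cv2.findContours((l==k).astype(np.uint8),cv2.RETR_EXTERNAL,cv2.CHAIN_APPROX_NONE)[0],key=cv2.contourArea)[:,0]
    p=ray(c,cn,z)[:,:2]*1000
    r=cv2.minAreaRect(p.astype(np.float32)); b=cv2.boxPoints(r)
    e=[b[1]-b[0],b[2]-b[1]]; L=max(e,key=np.linalg.norm); a=np.degrees(np.arctan2(L[1],L[0]))%180
    return np.round(r[0],1),np.round(sorted(r[1]),1),round(float(a),1)
def tool():
    s=robot.read_state(); R=Rot.from_rotvec(s['orientation']).as_matrix(); p=s['tool_pos']
    return s,R,p
E
python3 - <<'E'
from h import *
s,R,p=tool(); print(np.round(R,3),p)
c=cam('top');W=cloud(c); print('cam',-c['R'].T@c['t'], 'bench z',np.nanmedian(W[230:330,100:400,2]))
np.savez('top0.npz',W=W,col=c['color'])
# per-object boxes in 512 px (from 800 px picture *0.64)
for n,(x0,y0,x1,y1),z in [('long',(170,305,228,445),.034),('short',(258,312,320,430),.034),('pale',(440,335,495,400),.02),('brown',(615,322,680,380),.02),('board',(525,278,608,425),.012),('stone',(285,145,350,270),.032),('weight',(355,340,405,390),.026),('orange',(125,165,228,290),.034),('mallet',(600,190,700,270),.19),('gouge',(445,140,500,280),.024)]:
    a=[int(v*.64) for v in (x0,y0,x1,y1)]
    Z=W[a[1]:a[3],a[0]:a[2]]
    m=np.zeros(W.shape[:2],bool); m[a[1]:a[3],a[0]:a[2]]=(Z[...,2]>(z-.007))
    zs=Z[...,2][Z[...,2]>z-.007]
    try: print(n,'zmed',round(np.median(zs),4),*rect(c,m,z), 'xy mean',np.round(W[m].mean(0)*1000,1))
    except Exception as e: print(n,e)
E
```

```text
[[ 0.437 -0.001  0.899]
 [-0.899  0.001  0.437]
 [-0.002 -1.     0.   ]] [ 0.26244213 -0.53933823  0.40380972]
cam [0.50162126 0.03842653 0.90377919] bench z 0.0006610396387120082
long zmed 0.0343 [499.8 366.8] [ 54.6 199.8] 179.1 xy mean [498.5 367.   34.2]
short zmed 0.0345 [508.2 222.4] [ 53.9 160.2] 173.1 xy mean [507.2 222.4  34.4]
pale zmed 0.0204 [517.1 -64.8] [20.5 89.2] 32.5 xy mean [516.9 -64.9  20.3]
brown zmed 0.02 [ 547.8 -354.6] [22.7 91.5] 48.4 xy mean [ 548.1 -354.8   19.8]
board zmed 0.0128 [ 548.9 -225.1] [103.8 219.6] 1.9 xy mean [ 547.  -223.3   15.8]
stone zmed 0.0324 [782.7 188.7] [ 51.3 171. ] 173.1 xy mean [781.5 188.8  32.3]
weight zmed 0.0267 [518.8  78.2] [64.7 65.3] 90.9 xy mean [518.9  78.5  32.3]
orange zmed 0.0345 [739.7 420.9] [ 53.5 203.1] 34.1 xy mean [738.6 420.3  34.4]
mallet zmed 0.188 [ 732.9 -337.8] [22.  23.7] 90.9 xy mean [ 734.2 -339.2  187.9]
gouge zmed 0.0235 [832.  -62.5] [ 24.  132.6] 13.6 xy mean [831.4 -63.   23. ]
```

```bash
python3 - <<'E'
from h import *
c=cam('top'); im=c['color'][:,:,::-1]
k=cv2.resize(im[190:290,100:220],(600,500),interpolation=cv2.INTER_CUBIC); cv2.imwrite('pics/crop0.png',k)
E
```

```text
(no output)
```

View pics/crop0.png

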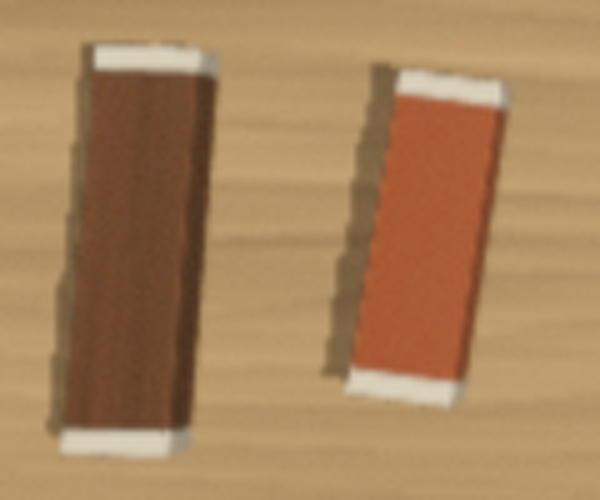

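The crop shows the walnut block with cream ends at left and the shorter red one at right, so the choice is confirmed. Next I refine the angles and the board from its bearers.

```bash
cat >> h.py <<'E'
def fit(W,col,box,zlo,zhi):
    x0,x1,y0,y1=box
    m=(W[...,0]>x0)&(W[...,0]<x1)&(W[...,1]>y0)&(W[...,1]<y1)&(W[...,2]>zlo)&(W[...,2]<zhi)
    P=W[m][:,:2]*1000; r=cv2.minAreaRect(P.astype(np.float32)); b=cv2.boxPoints(r)
    e=[b[1]-b[0],b[2]-b[1]]; L=max(e,key=np.linalg.norm)
    _,_,V=np.linalg.svd(P-P.mean(0),full_matrices=False)
    f=lambda v:round(float(np.degrees(np.arctan2(v[1],v[0]))%180),1)
    return 'rect',np.round(r[0],1),np.round(sorted(r[1]),1),f(L),'mean',np.round(P.mean(0),1),'pca',f(V[0]),len(P)
E
python3 - <<'E'
from h import *
d=np.load('top0.npz'); W=d['W'];col=d['col']
print('long',*fit(W,col,(.35,.65,.31,.43),.032,.037))
print('short',*fit(W,col,(.35,.65,.16,.28),.032,.037))
print('pale',*fit(W,col,(.4,.6,-.15,.0),.018,.023))
print('brown',*fit(W,col,(.48,.62,-.42,-.29),.018,.023))
print('weight',*fit(W,col,(.46,.58,.03,.13),.022,.029))
print('knob',*fit(W,col,(.46,.58,.03,.13),.056,.066))
print('board',*fit(W,col,(.40,.68,-.29,-.16),.010,.015))
print('bear+',*fit(W,col,(.56,.66,-.29,-.16),.029,.036))
print('bear-',*fit(W,col,(.44,.54,-.29,-.16),.029,.036))
h=cv2.cvtColor(col,cv2.COLOR_RGB2HSV); y=(h[...,0]>20)&(h[...,0]<32)&(h[...,1]>200)&(W[...,2]>.029)
n,l,s,cc=cv2.connectedComponentsWithStats(y.astype(np.uint8))
c=cam('top')
for k in range(1,n):
    if s[k,4]>50: print(s[k],cc[k],ray(c,cc[k],.032), rect(c,l==k,.032))
# scene cloud cross-check
c=cam('scene');W=cloud(c)
print('S long',*fit(W,0,(.35,.65,.31,.43),.032,.037))
print('S short',*fit(W,0,(.35,.65,.16,.28),.032,.037))
print('S pale',*fit(W,0,(.4,.6,-.15,.0),.018,.023))
print('S brown',*fit(W,0,(.48,.62,-.42,-.29),.018,.023))
print('S bear+',*fit(W,0,(.56,.66,-.29,-.16),.029,.036))
print('S bear-',*fit(W,0,(.44,.54,-.29,-.16),.029,.036))
print('S knob',*fit(W,0,(.46,.58,.03,.13),.056,.066))
E
```

```text
long rect [524.8 367.8] [ 53.2 250. ] 179.4 mean [500.  368.2] pca 179.6 1542
short rect [508.1 223. ] [ 52.3 160.4] 173.1 mean [507.  223.1] pca 173.1 1240
pale rect [517.1 -64.9] [19.9 89.3] 32.6 mean [517.2 -64.9] pca 31.9 252
brown rect [ 548.2 -355.8] [20.5 89.5] 48.9 mean [ 547.6 -356.3] pca 49.0 253
weight rect [518.8  78.3] [65.  65.4] 90.7 mean [518.8  78.3] pca 112.6 443
knob rect [519.1  79.1] [24.3 26.4] 1.6 mean [519.2  78.9] pca 27.3 99
board rect [ 548.9 -224.8] [100.6 219.8] 1.8 mean [ 545.9 -224.2] pca 2.5 2439
bear+ rect [ 603.7 -223. ] [20.3 90.5] 92.3 mean [ 603.8 -223.1] pca 92.8 277
bear- rect [ 493.8 -226.4] [19.6 90.4] 90.9 mean [ 494.1 -226.2] pca 92.9 289
S long rect [522.6 370.6] [ 53.5 254.4] 179.5 mean [507.8 371.4] pca 179.7 1255
S short rect [507.  225.8] [ 54.7 162.6] 173.3 mean [512.6 226. ] pca 172.9 823
S pale rect [516.7 -61.8] [20.5 90.4] 33.5 mean [518.7 -60.5] pca 32.5 121
S brown rect [ 545.8 -353.9] [18.4 96.9] 48.6 mean [ 547.5 -351.9] pca 48.6 88
S bear+ rect [ 602.7 -220.8] [23.6 92.7] 91.9 mean [ 604.3 -218.8] pca 92.4 141
S bear- rect [ 492.9 -223. ] [25.7 96.1] 90.1 mean [ 494.4 -220.2] pca 91.6 121
S knob rect [519.7  82.1] [24.2 27.5] 126.3 mean [519.9  82.9] pca 82.6 63
```

```bash
cat > go.py <<'E'
import sys; from h import *
# go.py X Y Z(mm, grasp point) JAWDEG
X,Y,Z,J=map(float,sys.argv[1:5])
s,R,p=tool(); g=(p+R[:,1]*.167)*1000
j=np.degrees(np.arctan2(R[1,0],R[0,0])); tw=(j-J+180)%360-180
R2=R@Rot.from_rotvec([0,np.radians(tw),0]).as_matrix()
d=R2.T@(np.array([X,Y,Z])-g)
print('t',round(s['t'],2),'grasp',g.round(1),'jaw',j.round(2),'open',round(s['opening']*1000,1),'F',np.round(s['force'],1),'q',np.round(s['q'],2),'tilt',R[2,1].round(4))
print('twist',np.radians(tw).round(4),'then x,y,z',d.round(1))
E
python3 go.py 499.8 367.8 120 -90.4
```

```text
t 0.3 grasp [ 262.5 -539.4  237.4] jaw -64.05 open 92.8 F [ 0.9 -0.  -0.5] q [-1.2   0.13  1.49 -0.    1.52 -0.09] tilt -1.0
twist 0.4598 then x,y,z [-908.7  117.8  231. ]
```

```bash
python3 -m inch '[{"twist":0.115},{"twist":0.115},{"twist":0.115},{"twist":0.115},{"x":-38,"z":10},{"x":-38,"z":10},{"x":-38,"z":10},{"x":-38,"z":10},{"x":-38,"z":10},{"x":-38,"z":10},{"x":-38,"z":10},{"x":-38,"z":10}]' 1 30; python3 -m inch '[{"x":-38,"z":10},{"x":-38,"z":10},{"x":-38,"z":10},{"x":-38,"z":10},{"x":-38,"z":10},{"x":-38,"z":10},{"x":-38,"z":10},{"x":-38,"z":10},{"x":-38,"z":10},{"x":-38,"z":10},{"x":-38,"z":10},{"x":-38,"z":10}]'; python3 go.py 499.8 367.8 120 -90.4
```

```text
t 0.3 grasp [ 262.5 -539.4  237.4] jaw -64.05 open 92.8 F [ 0.9 -0.  -0.5] q [-1.2   0.13  1.49 -0.    1.52 -0.09] tilt -1.0
twist 0.4598 then x,y,z [-908.7  117.8  231. ]$[0]: bad value
$[0]: bad value
```

```bash
python3 -m inch '[{"x":0,"y":0,"z":0,"twist":0.115},{"x":0,"y":0,"z":0,"twist":0.115},{"x":0,"y":0,"z":0,"twist":0.115},{"x":0,"y":0,"z":0,"twist":0.115},{"x":-38,"y":0,"z":10,"twist":0},{"x":-38,"y":0,"z":10,"twist":0},{"x":-38,"y":0,"z":10,"twist":0},{"x":-38,"y":0,"z":10,"twist":0},{"x":-38,"y":0,"z":10,"twist":0},{"x":-38,"y":0,"z":10,"twist":0},{"x":-38,"y":0,"z":10,"twist":0},{"x":-38,"y":0,"z":10,"twist":0}]' 1 30; python3 go.py 499.8 367.8 120 -90.4
```

```text
t: 1.5
tool_pos: [0.3447, -0.2346, 0.4048]
orientation: [-1.205, 1.214, -1.215]
force: [0.9, -0.0, -0.0]
opening: 0.093
t 1.5 grasp [ 344.8 -234.7  237.8] jaw -90.43 open 93.0 F [ 0.9 -0.  -0. ] q [-0.72 -0.39  1.96  0.    1.57  0.86] tilt -1.0
twist -0.0006 then x,y,z [-603.6  117.7  150.7]
```

```bash
python3 -m inch '[{"x":-45,"y":0,"z":13,"twist":0},{"x":-45,"y":0,"z":13,"twist":0},{"x":-45,"y":0,"z":13,"twist":0},{"x":-45,"y":0,"z":13,"twist":0},{"x":-45,"y":0,"z":13,"twist":0},{"x":-45,"y":0,"z":13,"twist":0},{"x":-45,"y":0,"z":13,"twist":0},{"x":-45,"y":0,"z":13,"twist":0},{"x":-45,"y":0,"z":13,"twist":0},{"x":-45,"y":0,"z":13,"twist":0},{"x":-45,"y":0,"z":13,"twist":0},{"x":-45,"y":0,"z":0,"twist":0}]'; python3 go.py 499.8 367.8 24 -90.4
```

```text
t: 2.7
tool_pos: [0.4923, 0.3048, 0.4045]
orientation: [-1.205, 1.214, -1.215]
force: [1.1, -0.1, -0.2]
opening: 0.0929
t 2.7 grasp [492.3 304.8 237.5] jaw -90.43 open 92.9 F [ 1.1 -0.1 -0.2] q [ 0.47  0.07  1.55 -0.    1.52  2.04] tilt -1.0
twist -0.0005 then x,y,z [-63.1 213.5   6.9]
```

```bash
python3 -m inch '[{"x":-32,"y":0,"z":4,"twist":0},{"x":-31,"y":0,"z":3,"twist":0},{"x":0,"y":35,"z":0,"twist":0},{"x":0,"y":35,"z":0,"twist":0},{"x":0,"y":35,"z":0,"twist":0},{"x":0,"y":35,"z":0,"twist":0},{"x":0,"y":0,"z":0,"twist":0},{"x":0,"y":0,"z":0,"twist":0}]'; python3 go.py 499.8 367.8 24 -90.4
```

```text
t: 3.5
tool_pos: [0.4989, 0.3657, 0.2647]
orientation: [-1.207, 1.215, -1.214]
force: [-0.6, 0.5, 0.3]
opening: 0.0931
t 3.5 grasp [498.7 365.5  97.7] jaw -90.41 open 93.1 F [-0.6  0.5  0.3] q [ 0.55  0.28  1.57 -0.    1.28  2.13] tilt -1.0
twist -0.0002 then x,y,z [-2.3 73.7  1.2]
```

```bash
python3 -m inch '[{"x":-2.3,"y":0,"z":1.2,"twist":0},{"x":0,"y":25,"z":0,"twist":0},{"x":0,"y":25,"z":0,"twist":0},{"x":0,"y":14,"z":0,"twist":0},{"x":0,"y":9.5,"z":0,"twist":0},{"x":0,"y":0,"z":0,"twist":0},{"x":0,"y":0,"z":0,"twist":0}]'; python3 go.py 499.8 367.8 24 -90.4
python3 -m inch '[{"x":0,"y":0,"z":0,"twist":0},{"x":0,"y":0,"z":0,"twist":0},{"x":0,"y":0,"z":0,"twist":0},{"x":0,"y":0,"z":0,"twist":0},{"x":0,"y":0,"z":0,"twist":0},{"x":0,"y":0,"z":0,"twist":0},{"x":0,"y":0,"z":0,"twist":0},{"x":0,"y":0,"z":0,"twist":0}]' -1 30
```

```text
t: 4.2
tool_pos: [0.5008, 0.3684, 0.1925]
orientation: [-1.204, 1.214, -1.215]
force: [0.2, -0.5, 0.1]
opening: 0.0931
t 4.2 grasp [501.  368.5  25.5] jaw -90.41 open 93.1 F [ 0.2 -0.5  0.1] q [0.55 0.38 1.6  0.   1.16 2.13] tilt -1.0
twist -0.0002 then x,y,z [ 0.8  1.5 -1.2]
t: 5.0
tool_pos: [0.5003, 0.3681, 0.1913]
orientation: [-1.206, 1.215, -1.214]
force: [-0.8, 0.2, -0.0]
opening: 0.0518
```

```bash
python3 -m inch '[{"x":0,"y":-10,"z":0,"twist":0},{"x":0,"y":-30,"z":0,"twist":0},{"x":0,"y":-40,"z":0,"twist":0},{"x":0,"y":-40,"z":0,"twist":0},{"x":0,"y":0,"z":0,"twist":0},{"x":0,"y":0,"z":0,"twist":0}]'; python3 go.py 549.4 -224.7 80 -88.1
python3 - <<'E'
from h import *
W=cloud(cam('top')); print(*fit(W,0,(.35,.65,.31,.43),.138,.165))
W=cloud(cam('scene')); print(*fit(W,0,(.35,.65,.31,.43),.138,.165))
E
```

```text
t: 5.6
tool_pos: [0.5006, 0.3683, 0.3131]
orientation: [-1.203, 1.213, -1.215]
force: [-0.5, -0.7, -1.9]
opening: 0.0515
t 5.6 grasp [501.  368.5 146.1] jaw -90.41 open 51.5 F [-0.5 -0.7 -1.9] q [ 0.55  0.24  1.53 -0.    1.36  2.13] tilt -1.0
twist -0.0404 then x,y,z [594.6  65.2  28.5]
rect [500.4 367.8] [ 53.7 200.4] 179.3 mean [498.7 366.2] pca 179.1 1681
rect [500.5 370.2] [ 82.5 204.7] 170.2 mean [527.8 371.4] pca 1.4 1530
```

```bash
python3 -m inch '[{"x":0,"y":0,"z":0,"twist":-0.04},{"x":25,"y":0,"z":0,"twist":0},{"x":45,"y":0,"z":2,"twist":0},{"x":45,"y":0,"z":2,"twist":0},{"x":45,"y":0,"z":3,"twist":0},{"x":45,"y":0,"z":3,"twist":0},{"x":45,"y":0,"z":3,"twist":0},{"x":45,"y":0,"z":3,"twist":0},{"x":45,"y":0,"z":3,"twist":0},{"x":45,"y":0,"z":3,"twist":0},{"x":45,"y":0,"z":3,"twist":0},{"x":45,"y":0,"z":3,"twist":0}]'; python3 -m inch '[{"x":45,"y":0,"z":0,"twist":0},{"x":40,"y":0,"z":0,"twist":0},{"x":25,"y":0,"z":0,"twist":0},{"x":10,"y":0,"z":0,"twist":0},{"x":0,"y":0,"z":0,"twist":0},{"x":0,"y":0,"z":0,"twist":0},{"x":0,"y":0,"z":0,"twist":0}]';python3 go.py 549.1 -224.7 80 -88.1; sleep 0;  python3 go.py 549.1 -224.7 80 -88.1
python3 - <<'E'
from h import *
W=cloud(cam('top')); print(*fit(W,0,(.40,.68,-.28,-.16),.138,.165))
E
```

```text
t: 6.9
tool_pos: [0.5428, -0.1074, 0.3089]
orientation: [-1.226, 1.188, -1.182]
force: [-0.0, 0.9, -2.0]
opening: 0.0516
t: 7.6
tool_pos: [0.5478, -0.2242, 0.3107]
orientation: [-1.225, 1.185, -1.183]
force: [-0.1, -0.1, -2.2]
opening: 0.0524
t 7.6 grasp [ 547.6 -224.1  143.7] jaw -88.04 open 52.4 F [-0.1 -0.1 -2.2] q [-0.48  0.17  1.62  0.    1.35  1.06] tilt -1.0
twist 0.0011 then x,y,z [ 0.7 63.7  1.5]
t 7.6 grasp [ 547.6 -224.1  143.7] jaw -88.04 open 52.4 F [-0.1 -0.1 -2.2] q [-0.48  0.17  1.62  0.    1.35  1.06] tilt -1.0
twist 0.0011 then x,y,z [ 0.7 63.7  1.5]
rect [ 546.9 -223.7] [ 52.8 200.7] 1.5 mean [ 545.7 -219.9] pca 180.0 1350
```

```bash
python3 -m inch '[{"x":1,"y":0,"z":1.8,"twist":0},{"x":0,"y":25,"z":0,"twist":0},{"x":0,"y":30,"z":0,"twist":0},{"x":0,"y":20,"z":0,"twist":0},{"x":0,"y":6,"z":0,"twist":0},{"x":0,"y":0,"z":0,"twist":0},{"x":0,"y":0,"z":0,"twist":0}]'; python3 go.py 548.9 -224.7 56 -88.1
python3 - <<'E'
from h import *
W=cloud(cam('top')); print(*fit(W,0,(.40,.68,-.28,-.16),.060,.078));print(np.nanmedian(W[...,2][(abs(W[...,0]-.50)<.02)&(abs(W[...,1]+.225)<.02)]))
E
python3 -m inch '[{"x":0,"y":2,"z":0,"twist":0},{"x":0,"y":0,"z":0,"twist":0}]'
```

```text
t: 8.35
tool_pos: [0.5502, -0.2267, 0.2316]
orientation: [-1.224, 1.183, -1.186]
force: [0.5, -0.2, -2.0]
opening: 0.0516
t 8.35 grasp [ 550.5 -226.8   64.6] jaw -88.1 open 51.6 F [ 0.5 -0.2 -2. ] q [-0.48  0.26  1.67  0.    1.21  1.06] tilt -1.0
twist -0.0 then x,y,z [-2.2  8.6 -1.6]
rect [ 550.3 -226.5] [ 52.9 200. ] 1.5 mean [ 559.5 -220.3] pca 177.8 962
0.44377341113192414
t: 8.6
tool_pos: [0.5499, -0.2268, 0.2291]
orientation: [-1.224, 1.184, -1.186]
force: [-0.3, 0.5, -1.3]
opening: 0.0519
```

```bash
python3 -m inch '[{"x":-1.9,"y":0,"z":-1.3,"twist":0},{"x":0,"y":3,"z":0,"twist":0},{"x":0,"y":0,"z":0,"twist":0},{"x":0,"y":0,"z":0,"twist":0}]';python3 go.py 548.9 -224.7 56 -88.1; python3 -m inch '[{"x":0,"y":1.5,"z":0,"twist":0},{"x":0,"y":0,"z":0,"twist":0},{"x":0,"y":0,"z":0,"twist":0}]';python3 go.py 548.9 -224.7 56 -88.1
```

```text
t: 9.0
tool_pos: [0.5481, -0.2247, 0.225]
orientation: [-1.225, 1.185, -1.185]
force: [0.5, 0.2, -1.9]
opening: 0.0517
t 9.0 grasp [ 548.1 -224.7   58. ] jaw -88.12 open 51.7 F [ 0.5  0.2 -1.9] q [-0.48  0.27  1.68  0.    1.2   1.06] tilt -1.0
twist -0.0004 then x,y,z [0.  2.  0.8]
t: 9.3
tool_pos: [0.5482, -0.2248, 0.2236]
orientation: [-1.225, 1.185, -1.185]
force: [0.3, -0.6, -2.0]
opening: 0.0518
t 9.3 grasp [ 548.2 -224.8   56.6] jaw -88.12 open 51.8 F [ 0.3 -0.6 -2. ] q [-0.48  0.27  1.68  0.    1.2   1.06] tilt -1.0
twist -0.0004 then x,y,z [-0.   0.6  0.7]
```

```bash
python3 -m inch '[{"x":0,"y":0.7,"z":0.7,"twist":0},{"x":0,"y":0.3,"z":0,"twist":0},{"x":0,"y":0,"z":0,"twist":0}]';python3 -m inch '[{"x":0,"y":0.5,"z":0,"twist":0},{"x":0,"y":0,"z":0,"twist":0}]';python3 go.py 548.9 -224.7 56 -88.1
```

```text
t: 9.6
tool_pos: [0.549, -0.2248, 0.2233]
orientation: [-1.225, 1.185, -1.185]
force: [-4.3, 1.2, 5.3]
opening: 0.0518
t: 9.8
tool_pos: [0.549, -0.2248, 0.2233]
orientation: [-1.225, 1.185, -1.185]
force: [-6.1, 2.4, 9.6]
opening: 0.0519
t 9.8 grasp [ 549.  -224.8   56.3] jaw -88.12 open 51.9 F [-6.1  2.4  9.6] q [-0.48  0.27  1.67 -0.    1.2   1.06] tilt -1.0
twist -0.0003 then x,y,z [-0.1  0.3 -0.1]
```

```bash
python3 -m inch '[{"x":0,"y":0,"z":0,"twist":0},{"x":0,"y":0,"z":0,"twist":0},{"x":0,"y":0,"z":0,"twist":0},{"x":0,"y":0,"z":0,"twist":0},{"x":0,"y":0,"z":0,"twist":0},{"x":0,"y":-15,"z":0,"twist":0},{"x":0,"y":-40,"z":0,"twist":0},{"x":0,"y":-45,"z":0,"twist":0},{"x":0,"y":0,"z":0,"twist":0}]' 1
python3 go.py 517 -64.8 60 -57.5
```

```text
t: 10.7
tool_pos: [0.5512, -0.2258, 0.3316]
orientation: [-1.22, 1.173, -1.195]
force: [1.1, -0.9, -0.1]
opening: 0.0931
t 10.7 grasp [ 553.2 -226.9  164.7] jaw -88.12 open 93.1 F [ 1.1 -0.9 -0.1] q [-0.47  0.16  1.59  0.    1.38  1.06] tilt -0.9999
twist -0.5344 then x,y,z [-157.3  103.3   55.9]
```

```bash
python3 -m inch '[{"x":0,"y":0,"z":0,"twist":-0.133},{"x":0,"y":0,"z":0,"twist":-0.134},{"x":0,"y":0,"z":0,"twist":-0.134},{"x":0,"y":0,"z":0,"twist":-0.133},{"x":-40,"y":0,"z":14,"twist":0},{"x":-40,"y":0,"z":14,"twist":0},{"x":-40,"y":30,"z":14,"twist":0},{"x":-37,"y":35,"z":14,"twist":0},{"x":0,"y":38,"z":0,"twist":0},{"x":0,"y":0,"z":0,"twist":0},{"x":0,"y":0,"z":0,"twist":0},{"x":0,"y":0,"z":0,"twist":0}]'
python3 go.py 517 -64.8 22 -57.5; python3 - <<'E'
from h import *
c=cam('top');W=cloud(c)
print('long',*fit(W,0,(.40,.68,-.29,-.16),.063,.070)); print('pale',*fit(W,0,(.4,.6,-.15,.0),.018,.023))
E
```

```text
t: 11.9
tool_pos: [0.514, -0.0668, 0.2249]
orientation: [-1.424, 0.78, -0.786]
force: [-0.2, 0.0, 0.1]
opening: 0.0927
t 11.9 grasp [514.6 -66.9  57.9] jaw -57.57 open 92.7 F [-0.2  0.   0.1] q [-0.23  0.08  1.89 -0.    1.17  0.78] tilt -1.0
twist -0.0013 then x,y,z [-0.6 35.9  3. ]
long rect [ 614.5 -222.4] [53.6 63.9] 1.0 mean [ 615.9 -222.9] pca 8.5 558h.py:30: RuntimeWarning: Mean of empty slice.
  _,_,V=np.linalg.svd(P-P.mean(0),full_matrices=False)
  ret = um.true_divide(
h.py:32: RuntimeWarning: Mean of empty slice.
  return 'rect',np.round(r[0],1),np.round(sorted(r[1]),1),f(L),'mean',np.round(P.mean(0),1),'pca',f(V[0]),len(P)
Traceback (most recent call last):
  File "h.py", line 32, in fit
    return 'rect',np.round(r[0],1),np.round(sorted(r[1]),1),f(L),'mean',np.round(P.mean(0),1),'pca',f(V[0]),len(P)
                                                                                                      ~^^^
IndexError: index 0 is out of bounds for axis 0 with size 0
```

```bash
python3 -m inch '[{"x":-0.6,"y":15,"z":3,"twist":0},{"x":0,"y":15,"z":0,"twist":0},{"x":0,"y":5,"z":0,"twist":0},{"x":0,"y":0,"z":0,"twist":0},{"x":0,"y":0,"z":0,"twist":0},{"x":0,"y":0,"z":0,"twist":0}]' 1 20
python3 go.py 517 -64.8 22 -57.5
python3 -m inch '[{"x":0,"y":0,"z":0,"twist":0},{"x":0,"y":0,"z":0,"twist":0},{"x":0,"y":0,"z":0,"twist":0},{"x":0,"y":0,"z":0,"twist":0},{"x":0,"y":0,"z":0,"twist":0},{"x":0,"y":0,"z":0,"twist":0},{"x":0,"y":0,"z":0,"twist":0},{"x":0,"y":0,"z":0,"twist":0},{"x":0,"y":0,"z":0,"twist":0},{"x":0,"y":0,"z":0,"twist":0},{"x":0,"y":0,"z":0,"twist":0},{"x":0,"y":0,"z":0,"twist":0}]' -1 20;python3 go.py 517 -64.8 22 -57.5
```

```text
t: 12.55
tool_pos: [0.5145, -0.0637, 0.1865]
orientation: [-1.426, 0.784, -0.781]
force: [0.6, -0.7, -0.2]
opening: 0.0932
t 12.55 grasp [514.3 -63.7  19.5] jaw -57.53 open 93.2 F [ 0.6 -0.7 -0.2] q [-0.22  0.14  1.9  -0.    1.1   0.78] tilt -1.0
twist -0.0005 then x,y,z [ 2.4 -2.5  1.7]
t: 13.75
tool_pos: [0.5149, -0.0637, 0.1872]
orientation: [-1.425, 0.782, -0.782]
force: [0.1, -0.1, -0.5]
opening: 0.02
t 13.75 grasp [514.9 -63.7  20.2] jaw -57.52 open 20.0 F [ 0.1 -0.1 -0.5] q [-0.22  0.14  1.9  -0.    1.1   0.78] tilt -1.0
twist -0.0004 then x,y,z [ 2.  -1.8  1.2]
```

```bash
python3 -m inch '[{"x":0,"y":-10,"z":0,"twist":0},{"x":0,"y":-40,"z":0,"twist":0},{"x":0,"y":-45,"z":0,"twist":0},{"x":0,"y":-25,"z":0,"twist":-0.129},{"x":0,"y":0,"z":0,"twist":-0.13},{"x":0,"y":0,"z":0,"twist":-0.129},{"x":0,"y":0,"z":0,"twist":-0.13},{"x":0,"y":0,"z":0,"twist":-0.129},{"x":0,"y":0,"z":0,"twist":-0.13},{"x":0,"y":0,"z":0,"twist":-0.129},{"x":0,"y":0,"z":0,"twist":-0.13},{"x":0,"y":0,"z":0,"twist":0}]';python3 go.py 494 -227.4 110 1.9
```

```text
t: 14.95
tool_pos: [0.5149, -0.0637, 0.3079]
orientation: [-1.571, -0.027, 0.026]
force: [0.2, 0.1, -0.2]
opening: 0.0199
t 14.95 grasp [515.  -63.7 140.9] jaw 1.96 open 19.9 F [ 0.2  0.1 -0.2] q [-0.22 -0.02  1.83  0.    1.34 -0.26] tilt -1.0
twist 0.001 then x,y,z [ -26.4   31.  -162.9]
```

```bash
python3 - <<'E'
from h import *
c=cam('top');W=cloud(c); cv2.imwrite('pics/t1.png',cv2.resize(c['color'][:,:,::-1],(800,600)))
print('long',*fit(W,0,(.40,.68,-.29,-.16),.063,.070))
E
python3 -m inch '[{"x":-5,"y":0,"z":-20,"twist":0},{"x":-7,"y":0,"z":-43,"twist":0},{"x":-7,"y":0,"z":-45,"twist":0},{"x":-7,"y":10,"z":-40,"twist":0},{"x":0,"y":20,"z":-15,"twist":0},{"x":0,"y":0,"z":0,"twist":0},{"x":0,"y":0,"z":0,"twist":0},{"x":0,"y":0,"z":0,"twist":0}]';python3 go.py 494 -227.4 110 1.9
```

```text
long rect [ 628.3 -222.3] [37.4 52. ] 89.6 mean [ 630.7 -223.7] pca 80.5 288
t: 15.8
tool_pos: [0.4945, -0.2267, 0.2782]
orientation: [-1.571, -0.025, 0.024]
force: [0.3, 0.0, 0.3]
opening: 0.0196
t 15.8 grasp [ 494.6 -226.7  111.2] jaw 1.8 open 19.6 F [0.3 0.  0.3] q [-0.52  0.08  1.78  0.    1.28 -0.56] tilt -1.0
twist -0.0017 then x,y,z [-0.7  1.2 -0.7]
```

View pics/t1.png

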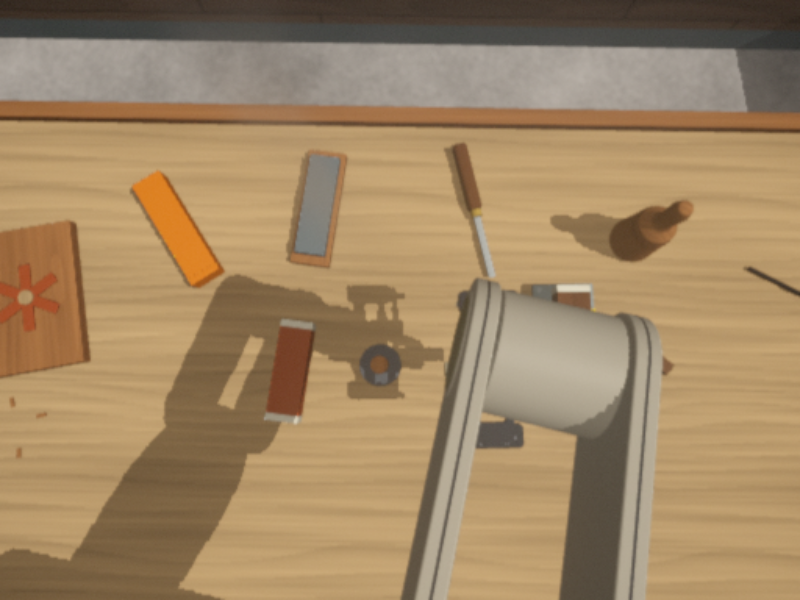

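The picture shows the arm over the board, with the blank's far wax end visible at (573,290). The bystanders have not moved. I continue with the sticker.

```bash
python3 -m inch '[{"x":-0.6,"y":12,"z":-0.7,"twist":0},{"x":0,"y":9,"z":0,"twist":0},{"x":0,"y":0,"z":0,"twist":0},{"x":0,"y":0,"z":0,"twist":0}]';python3 go.py 494 -227.4 86.2 1.9
python3 - <<'E'
from h import *
c=cam('scene');cv2.imwrite('pics/s1.png',cv2.resize(c['color'][120:200,130:260,::-1],(780,480),interpolation=cv2.INTER_CUBIC))
E
```

```text
t: 16.2
tool_pos: [0.4933, -0.2277, 0.2556]
orientation: [-1.57, -0.025, 0.026]
force: [0.1, 1.0, -0.1]
opening: 0.02
t 16.2 grasp [ 493.2 -227.6   88.6] jaw 1.85 open 20.0 F [ 0.1  1.  -0.1] q [-0.53  0.1   1.8   0.    1.24 -0.56] tilt -1.0
twist -0.0008 then x,y,z [0.9 2.4 0.2]
```

View pics/s1.png

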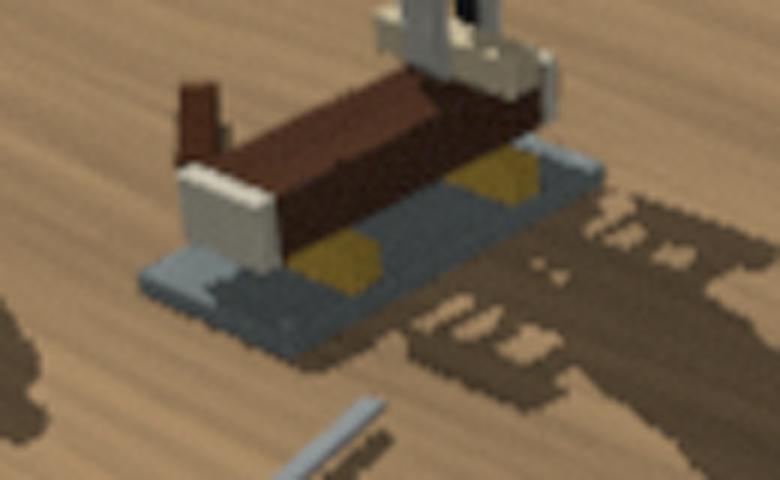

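The long blank rests on both bearers, and the sticker is above the near bearer at about (460,60) in the crop. Lowering it now.

```bash
python3 -m inch '[{"x":0.7,"y":1.5,"z":0,"twist":0},{"x":0,"y":0.5,"z":0,"twist":0},{"x":0,"y":0,"z":0,"twist":0}]';python3 -m inch '[{"x":0,"y":0.5,"z":0,"twist":0},{"x":0,"y":0,"z":0,"twist":0}]';python3 go.py 494 -227.4 86.2 1.9
```

```text
t: 16.55
tool_pos: [0.4943, -0.2282, 0.2543]
orientation: [-1.571, -0.025, 0.025]
force: [-0.7, -0.3, -0.3]
opening: 0.0195
t: 16.75
tool_pos: [0.4942, -0.2282, 0.2537]
orientation: [-1.571, -0.025, 0.025]
force: [-0.3, -0.3, -0.9]
opening: 0.0196
t 16.75 grasp [ 494.2 -228.2   86.7] jaw 1.83 open 19.6 F [-0.3 -0.3 -0.9] q [-0.53  0.11  1.8  -0.    1.24 -0.56] tilt -1.0
twist -0.0012 then x,y,z [-0.2  0.5  0.8]
```

```bash
python3 -m inch '[{"x":0,"y":0.4,"z":0.7,"twist":0},{"x":0,"y":0,"z":0,"twist":0}]';python3 -m inch '[{"x":0,"y":0.4,"z":0,"twist":0},{"x":0,"y":0,"z":0,"twist":0}]'; python3 -m inch '[{"x":0,"y":0.3,"z":0,"twist":0},{"x":0,"y":0,"z":0,"twist":0}]';python3 go.py 494 -227.4 86.2 1.9
```

```text
t: 16.95
tool_pos: [0.4942, -0.2274, 0.2533]
orientation: [-1.571, -0.025, 0.025]
force: [-1.0, -0.2, 0.7]
opening: 0.0195
t: 17.15
tool_pos: [0.4942, -0.2274, 0.2532]
orientation: [-1.571, -0.025, 0.025]
force: [-2.6, 1.2, 4.7]
opening: 0.0198
t: 17.35
tool_pos: [0.4942, -0.2274, 0.2532]
orientation: [-1.571, -0.025, 0.025]
force: [-3.2, 1.8, 7.6]
opening: 0.0198
t 17.35 grasp [ 494.2 -227.4   86.2] jaw 1.84 open 19.8 F [-3.2  1.8  7.6] q [-0.53  0.11  1.8  -0.    1.24 -0.56] tilt -1.0
twist -0.0011 then x,y,z [-0.2  0.   0. ]
```

```bash
python3 -m inch '[{"x":0,"y":-0.7,"z":0,"twist":0},{"x":0,"y":0,"z":0,"twist":0}]'; python3 -m inch '[{"x":0,"y":0,"z":0,"twist":0},{"x":0,"y":0,"z":0,"twist":0},{"x":0,"y":0,"z":0,"twist":0},{"x":0,"y":-5,"z":0,"twist":0},{"x":0,"y":-20,"z":0,"twist":0},{"x":0,"y":-35,"z":0,"twist":0},{"x":0,"y":0,"z":0,"twist":0},{"x":0,"y":0,"z":0,"twist":0}]' 0.2; python3 go.py 548 -355.8 70 -41; python3 - <<'E'
from h import *
W=cloud(cam('top'))
print('brown',*fit(W,0,(.48,.62,-.42,-.29),.018,.023))
E
```

```text
t: 17.55
tool_pos: [0.4942, -0.2275, 0.2533]
orientation: [-1.571, -0.025, 0.025]
force: [-0.7, 0.4, -0.0]
opening: 0.02
t: 18.35
tool_pos: [0.4946, -0.2277, 0.3148]
orientation: [-1.572, -0.027, 0.023]
force: [-0.2, -0.7, -0.1]
opening: 0.0559
t 18.35 grasp [ 495.1 -228.   147.8] jaw 1.84 open 55.9 F [-0.2 -0.7 -0.1] q [-0.53  0.04  1.75 -0.    1.35 -0.56] tilt -1.0
twist 0.7477 then x,y,z [123.6  78.1 -61.8]
brown rect [ 568.2 -339.2] [12.4 45.2] 73.3 mean [ 571.3 -327.9] pca 73.0 30
```

```bash
python3 -m inch '[{"x":0,"y":0,"z":0,"twist":0.124},{"x":0,"y":0,"z":0,"twist":0.125},{"x":0,"y":0,"z":0,"twist":0.124},{"x":0,"y":0,"z":0,"twist":0.125},{"x":0,"y":0,"z":0,"twist":0.125},{"x":0,"y":0,"z":0,"twist":0.124},{"x":40,"y":0,"z":-20,"twist":0},{"x":43,"y":0,"z":-21,"twist":0},{"x":40,"y":0,"z":-20,"twist":0},{"x":0,"y":35,"z":0,"twist":0},{"x":0,"y":35,"z":0,"twist":0},{"x":0,"y":0,"z":0,"twist":0}]' 0.5 20; python3 -m inch '[{"x":0,"y":0,"z":0,"twist":0},{"x":0,"y":0,"z":0,"twist":0}]'; python3 go.py 548 -355.8 22 -41
```

```text
t: 19.6
tool_pos: [0.5442, -0.3525, 0.235]
orientation: [-1.493, 0.57, -0.549]
force: [-1.1, 0.4, -1.2]
opening: 0.0697
t: 19.8
tool_pos: [0.5476, -0.3543, 0.2452]
orientation: [-1.498, 0.558, -0.561]
force: [0.6, -0.2, -0.2]
opening: 0.0701
t 19.8 grasp [ 547.9 -354.5   78.2] jaw -40.95 open 70.1 F [ 0.6 -0.2 -0.2] q [-0.65  0.39  1.48  0.    1.27  0.06] tilt -1.0
twist 0.0009 then x,y,z [ 0.8 56.2 -0.9]
```

```bash
python3 -m inch '[{"x":0.8,"y":20,"z":-0.9,"twist":0},{"x":0,"y":20,"z":0,"twist":0},{"x":0,"y":11,"z":0,"twist":0},{"x":0,"y":0,"z":0,"twist":0},{"x":0,"y":0,"z":0,"twist":0},{"x":0,"y":0,"z":0,"twist":0}]'; python3 go.py 548 -355.8 22 -41
```

```text
t: 20.4
tool_pos: [0.5478, -0.3558, 0.1942]
orientation: [-1.498, 0.557, -0.561]
force: [-0.4, 0.2, 0.7]
opening: 0.0696
t 20.4 grasp [ 548.1 -356.    27.2] jaw -40.96 open 69.6 F [-0.4  0.2  0.7] q [-0.65  0.45  1.5   0.    1.18  0.06] tilt -1.0
twist 0.0007 then x,y,z [-0.2  5.2  0.1]
```

```bash
python3 -m inch '[{"x":0,"y":4.5,"z":0,"twist":0},{"x":0,"y":0,"z":0,"twist":0},{"x":0,"y":0,"z":0,"twist":0}]';python3 -m inch '[{"x":0,"y":0,"z":0,"twist":0},{"x":0,"y":0,"z":0,"twist":0},{"x":0,"y":0,"z":0,"twist":0},{"x":0,"y":0,"z":0,"twist":0},{"x":0,"y":0,"z":0,"twist":0},{"x":0,"y":0,"z":0,"twist":0},{"x":0,"y":0,"z":0,"twist":0},{"x":0,"y":0,"z":0,"twist":0},{"x":0,"y":0,"z":0,"twist":0},{"x":0,"y":0,"z":0,"twist":0}]' -1 20; python3 go.py 548 -355.8 22 -41
```

```text
t: 20.7
tool_pos: [0.547, -0.3553, 0.1878]
orientation: [-1.497, 0.56, -0.559]
force: [-0.2, 0.4, 0.4]
opening: 0.07
t: 21.7
tool_pos: [0.5471, -0.3554, 0.1878]
orientation: [-1.497, 0.559, -0.559]
force: [-0.3, -0.3, -0.4]
opening: 0.0199
t 21.7 grasp [ 547.1 -355.4   20.8] jaw -40.97 open 19.9 F [-0.3 -0.3 -0.4] q [-0.65  0.46  1.51 -0.    1.18  0.06] tilt -1.0
twist 0.0006 then x,y,z [ 1.  -1.2  0.3]
```

```bash
python3 -m inch '[{"x":0,"y":-10,"z":0,"twist":0},{"x":0,"y":-40,"z":0,"twist":0},{"x":0,"y":-45,"z":0,"twist":0},{"x":0,"y":-35,"z":0,"twist":0},{"x":0,"y":0,"z":0,"twist":-0.125},{"x":0,"y":0,"z":0,"twist":-0.125},{"x":0,"y":0,"z":0,"twist":-0.124},{"x":0,"y":0,"z":0,"twist":-0.125},{"x":0,"y":0,"z":0,"twist":-0.125},{"x":0,"y":0,"z":0,"twist":-0.125},{"x":0,"y":0,"z":0,"twist":0},{"x":0,"y":0,"z":0,"twist":0}]'; python3 go.py 603.8 -223.4 110 1.9
```

```text
t: 22.9
tool_pos: [0.5471, -0.3554, 0.3184]
orientation: [-1.571, -0.024, 0.023]
force: [0.2, -0.0, -0.7]
opening: 0.0198
t 22.9 grasp [ 547.2 -355.4  151.4] jaw 1.73 open 19.8 F [ 0.2 -0.  -0.7] q [-0.65  0.32  1.43  0.    1.39 -0.68] tilt -1.0
twist -0.0029 then x,y,z [ 61.   41.4 130.1]
```

```bash
python3 -m inch '[{"x":10,"y":0,"z":35,"twist":-0.003},{"x":17,"y":0,"z":40,"twist":0},{"x":17,"y":0,"z":37,"twist":0},{"x":17,"y":0,"z":18,"twist":0},{"x":0,"y":20,"z":0,"twist":0},{"x":0,"y":30,"z":0,"twist":0},{"x":0,"y":10,"z":0,"twist":0},{"x":0,"y":0,"z":0,"twist":0},{"x":0,"y":0,"z":0,"twist":0},{"x":0,"y":0,"z":0,"twist":0}]'; python3 go.py 603.8 -223.4 86.8 1.9
python3 - <<'E'
from h import *
c=cam('scene');cv2.imwrite('pics/s2.png',cv2.resize(c['color'][120:200,130:260,::-1],(780,480),interpolation=cv2.INTER_CUBIC))
E
```

```text
t: 23.9
tool_pos: [0.6038, -0.2237, 0.2596]
orientation: [-1.572, -0.03, 0.027]
force: [0.3, -0.9, -0.0]
opening: 0.0196
t 23.9 grasp [ 604.1 -223.9   92.6] jaw 2.06 open 19.6 F [ 0.3 -0.9 -0. ] q [-0.43  0.35  1.5  -0.    1.29 -0.47] tilt -1.0
twist 0.0028 then x,y,z [-0.3  5.8  0.5]
```

View pics/s2.png

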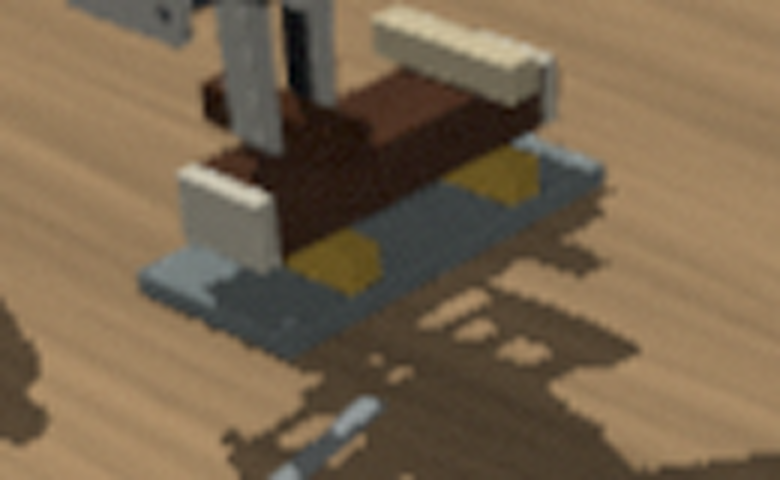

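The pale sticker lies above its bearer at (460,60), and the brown sticker is being brought in over the other. I lower it.

```bash
python3 -m inch '[{"x":0,"y":3,"z":0.3,"twist":0.003},{"x":0,"y":1.8,"z":0,"twist":0},{"x":0,"y":0,"z":0,"twist":0},{"x":0,"y":0,"z":0,"twist":0}]';python3 go.py 603.8 -223.4 86.8 1.9;python3 -m inch '[{"x":0,"y":0.5,"z":0,"twist":0},{"x":0,"y":0,"z":0,"twist":0}]';python3 -m inch '[{"x":0,"y":0.5,"z":0,"twist":0},{"x":0,"y":0,"z":0,"twist":0}]'; python3 go.py 603.8 -223.4 86.8 1.9
```

```text
t: 24.35
tool_pos: [0.6035, -0.2231, 0.2537]
orientation: [-1.571, -0.027, 0.026]
force: [-0.9, 1.2, 3.0]
opening: 0.0199
t 24.35 grasp [ 603.7 -223.2   86.7] jaw 1.94 open 19.9 F [-0.9  1.2  3. ] q [-0.43  0.36  1.51 -0.    1.28 -0.47] tilt -1.0
twist 0.0008 then x,y,z [ 0.1 -0.1 -0.2]
t: 24.55
tool_pos: [0.6036, -0.2231, 0.2537]
orientation: [-1.571, -0.027, 0.026]
force: [-1.9, 0.7, 7.9]
opening: 0.0203
t: 24.75
tool_pos: [0.6036, -0.2231, 0.2536]
orientation: [-1.571, -0.027, 0.026]
force: [-3.9, 1.8, 11.9]
opening: 0.0198
t 24.75 grasp [ 603.7 -223.2   86.6] jaw 1.94 open 19.8 F [-3.9  1.8 11.9] q [-0.43  0.36  1.51 -0.    1.28 -0.47] tilt -1.0
twist 0.0008 then x,y,z [ 0.1 -0.2 -0.2]
```

```bash
python3 -m inch '[{"x":0,"y":-0.9,"z":0,"twist":0},{"x":0,"y":0,"z":0,"twist":0}]'; python3 -m inch '[{"x":0,"y":0,"z":0,"twist":0},{"x":0,"y":0,"z":0,"twist":0},{"x":0,"y":0,"z":0,"twist":0},{"x":0,"y":-5,"z":0,"twist":0},{"x":0,"y":-25,"z":0,"twist":0},{"x":0,"y":-35,"z":0,"twist":0},{"x":0,"y":0,"z":0,"twist":-0.14},{"x":0,"y":0,"z":0,"twist":-0.14},{"x":0,"y":0,"z":0,"twist":-0.14},{"x":0,"y":0,"z":0,"twist":-0.14},{"x":0,"y":0,"z":0,"twist":-0.14}]' 0.1; python3 -m inch '[{"x":0,"y":0,"z":0,"twist":-0.14},{"x":0,"y":0,"z":0,"twist":-0.14},{"x":0,"y":0,"z":0,"twist":-0.14},{"x":0,"y":0,"z":0,"twist":-0.14},{"x":0,"y":0,"z":0,"twist":-0.14},{"x":0,"y":0,"z":0,"twist":0},{"x":0,"y":0,"z":0,"twist":0}]' 1; python3 go.py 508 223 120 83.1
```

```text
t: 24.95
tool_pos: [0.6035, -0.2231, 0.2536]
orientation: [-1.571, -0.027, 0.026]
force: [-1.3, 0.4, 6.1]
opening: 0.0196
t: 26.05
tool_pos: [0.6034, -0.2229, 0.318]
orientation: [-1.492, -0.579, 0.578]
force: [0.2, 0.2, 0.6]
opening: 0.0512
t: 26.75
tool_pos: [0.6034, -0.2229, 0.318]
orientation: [-1.273, -1.105, 1.105]
force: [0.3, 0.7, -0.0]
opening: 0.0923
t 26.75 grasp [ 603.4 -222.9  151. ] jaw 81.92 open 92.3 F [ 0.3  0.7 -0. ] q [-0.43  0.3   1.46  0.    1.39 -1.86] tilt -1.0
twist -0.0206 then x,y,z [431.2  31.  148.3]
```

```bash
python3 -m inch '[{"x":20,"y":0,"z":7,"twist":-0.02},{"x":40,"y":0,"z":14,"twist":0},{"x":42,"y":0,"z":14,"twist":0},{"x":42,"y":0,"z":14,"twist":0},{"x":42,"y":0,"z":14,"twist":0},{"x":42,"y":0,"z":14,"twist":0},{"x":42,"y":0,"z":14,"twist":0},{"x":42,"y":0,"z":14,"twist":0},{"x":42,"y":0,"z":14,"twist":0},{"x":42,"y":0,"z":14,"twist":0},{"x":35,"y":0,"z":14,"twist":0},{"x":0,"y":0,"z":0,"twist":0}]'; python3 -m inch '[{"x":0,"y":20,"z":0,"twist":0},{"x":0,"y":20,"z":0,"twist":0},{"x":0,"y":0,"z":0,"twist":0},{"x":0,"y":0,"z":0,"twist":0}]';python3 go.py 508 223 24 83.1;python3 - <<'E'
from h import *
c=cam('top');W=cloud(c); print('long',*fit(W,0,(.40,.68,-.29,-.16),.063,.070))
print('st-',*fit(W,0,(.46,.53,-.30,-.16),.083,.09))
print('st+',*fit(W,0,(.57,.64,-.30,-.16),.083,.09))
print('long top ends',*fit(W,0,(.40,.475,-.29,-.16),.063,.070),*fit(W,0,(.625,.68,-.29,-.16),.063,.070))
cv2.imwrite('pics/t2.png',cv2.resize(c['color'][160:290,310:450,::-1],(700,650))[:600])
E
```

```text
t: 27.95
tool_pos: [0.5066, 0.2263, 0.3181]
orientation: [-1.261, -1.124, 1.122]
force: [0.2, -0.4, -0.2]
opening: 0.0931
t: 28.35
tool_pos: [0.508, 0.2217, 0.2779]
orientation: [-1.263, -1.12, 1.122]
force: [-0.3, 1.0, 0.4]
opening: 0.0932
t 28.35 grasp [507.9 221.7 110.9] jaw 83.18 open 93.2 F [-0.3  1.   0.4] q [ 0.32  0.11  1.75 -0.    1.28 -1.13] tilt -1.0
twist 0.0014 then x,y,z [ 1.4 86.9 -0. ]
long rect [ 547.9 -215.4] [ 72.5 197. ] 1.5 mean [ 546.  -224.1] pca 1.8 1429
st- rect [ 493.1 -225.1] [19.3 89.1] 92.6 mean [ 493.2 -224.4] pca 92.6 327
st+ rect [ 602.2 -222.4] [19.7 89.1] 91.0 mean [ 602.4 -221.1] pca 92.0 325
long top ends rect [ 461.5 -226.8] [23.5 52.7] 90.9 mean [ 461.6 -226.9] pca 90.9 237 rect [ 636.4 -222.2] [20.2 52.3] 90.9 mean [ 636.3 -222.2] pca 91.2 197
```

View pics/t2.png

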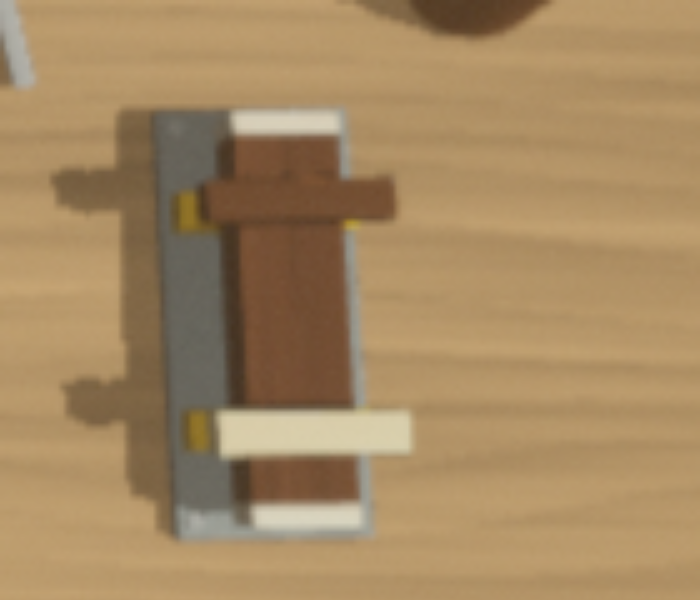

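The crop shows both stickers square across the blank above the yellow bearers, with the offset due to parallax. Measured, they are within 1.5 mm. Next I grasp the short blank.

```bash
python3 -m inch '[{"x":1.2,"y":30,"z":0,"twist":0},{"x":0,"y":30,"z":0,"twist":0},{"x":0,"y":20,"z":0,"twist":0},{"x":0,"y":6,"z":0,"twist":0},{"x":0,"y":0,"z":0,"twist":0},{"x":0,"y":0,"z":0,"twist":0}]';python3 go.py 508 223 24 83.1; python3 -m inch '[{"x":0,"y":0,"z":0,"twist":0},{"x":0,"y":0,"z":0,"twist":0},{"x":0,"y":0,"z":0,"twist":0},{"x":0,"y":0,"z":0,"twist":0},{"x":0,"y":0,"z":0,"twist":0},{"x":0,"y":0,"z":0,"twist":0},{"x":0,"y":0,"z":0,"twist":0},{"x":0,"y":0,"z":0,"twist":0}]' -1 30;python3 go.py 508 223 24 83.1
```

```text
t: 29.0
tool_pos: [0.5091, 0.2237, 0.1937]
orientation: [-1.263, -1.125, 1.121]
force: [1.1, 0.4, 0.0]
opening: 0.0929
t 29.0 grasp [509.5 223.9  26.7] jaw 83.28 open 92.9 F [1.1 0.4 0. ] q [ 0.32  0.22  1.8   0.    1.12 -1.13] tilt -1.0
twist 0.0032 then x,y,z [-1.   2.7  1.4]
t: 29.8
tool_pos: [0.5081, 0.2236, 0.1919]
orientation: [-1.262, -1.123, 1.123]
force: [-0.9, -0.6, 0.3]
opening: 0.0519
t 29.8 grasp [508.1 223.6  24.9] jaw 83.31 open 51.9 F [-0.9 -0.6  0.3] q [ 0.32  0.22  1.8  -0.    1.12 -1.13] tilt -1.0
twist 0.0036 then x,y,z [-0.6  0.9  0. ]
```

```bash
python3 -m inch '[{"x":0,"y":-10,"z":0,"twist":0},{"x":0,"y":-35,"z":0,"twist":0},{"x":0,"y":-40,"z":0,"twist":0},{"x":0,"y":-40,"z":0,"twist":0},{"x":0,"y":-20,"z":0,"twist":-0.075},{"x":0,"y":0,"z":0,"twist":-0.075},{"x":0,"y":0,"z":0,"twist":0},{"x":0,"y":0,"z":0,"twist":0},{"x":0,"y":0,"z":0,"twist":0}]';python3 go.py 548.3 -224.4 120 91.9
```

```text
t: 30.7
tool_pos: [0.5077, 0.2234, 0.336]
orientation: [-1.193, -1.231, 1.234]
force: [-0.3, -0.4, -2.1]
opening: 0.0517
t 30.7 grasp [507.4 223.3 169. ] jaw 91.81 open 51.7 F [-0.3 -0.4 -2.1] q [ 0.32  0.05  1.7  -0.    1.39 -1.28] tilt -1.0
twist -0.0016 then x,y,z [-448.8   49.2  -26.1]
```

```bash
python3 -m inch '[{"x":-20,"y":0,"z":-2,"twist":0},{"x":-40,"y":0,"z":-3,"twist":0},{"x":-43,"y":0,"z":-3,"twist":0},{"x":-43,"y":0,"z":-3,"twist":0},{"x":-43,"y":0,"z":-3,"twist":0},{"x":-43,"y":0,"z":-3,"twist":0},{"x":-43,"y":0,"z":-3,"twist":0},{"x":-43,"y":0,"z":-3,"twist":0},{"x":-43,"y":0,"z":-3,"twist":0},{"x":-43,"y":0,"z":0,"twist":0},{"x":-30,"y":0,"z":0,"twist":0},{"x":-15,"y":0,"z":0,"twist":0}]'; python3 -m inch '[{"x":0,"y":0,"z":0,"twist":0},{"x":0,"y":20,"z":0,"twist":0},{"x":0,"y":20,"z":0,"twist":0},{"x":0,"y":0,"z":0,"twist":0},{"x":0,"y":0,"z":0,"twist":0},{"x":0,"y":0,"z":0,"twist":0}]';python3 go.py 548.3 -224.4 110.9 91.9;python3 - <<'E'
from h import *
c=cam('top');W=cloud(c); print('short',*fit(W,0,(.40,.68,-.29,-.16),.122,.142))
c=cam('scene');cv2.imwrite('pics/s3.png',cv2.resize(c['color'][120:200,130:260,::-1],(780,480),interpolation=cv2.INTER_CUBIC))
E
```

```text
t: 31.9
tool_pos: [0.5484, -0.2269, 0.3359]
orientation: [-1.194, -1.23, 1.232]
force: [0.1, -0.1, -1.8]
opening: 0.0519
t: 32.5
tool_pos: [0.5495, -0.2238, 0.2982]
orientation: [-1.194, -1.235, 1.234]
force: [-0.2, 0.4, -0.8]
opening: 0.0517
t 32.5 grasp [ 549.7 -223.8  131.2] jaw 91.94 open 51.7 F [-0.2  0.4 -0.8] q [-0.47  0.19  1.63  0.    1.33 -2.08] tilt -1.0
twist 0.0007 then x,y,z [-0.5 20.3  1.5]
short rect [ 549.5 -222.8] [ 53.5 160.2] 1.3 mean [ 548.5 -221.3] pca 179.8 887
```

View pics/s3.png

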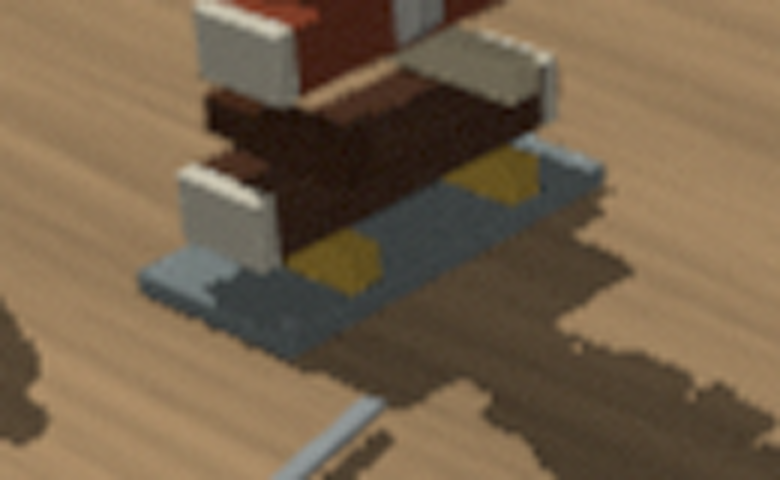

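The red blank hangs in line above the stack. I correct it and lower.

```bash
python3 -m inch '[{"x":-0.8,"y":9,"z":1.2,"twist":0},{"x":0,"y":8,"z":0,"twist":0},{"x":0,"y":0,"z":0,"twist":0},{"x":0,"y":0,"z":0,"twist":0},{"x":0,"y":0,"z":0,"twist":0}]';python3 go.py 548.3 -224.4 110.9 91.9;python3 -m inch '[{"x":0,"y":1.2,"z":0,"twist":0},{"x":0,"y":0,"z":0,"twist":0}]'; python3 go.py 548.3 -224.4 110.9 91.9
```

```text
t: 33.1
tool_pos: [0.5478, -0.2252, 0.2798]
orientation: [-1.193, -1.233, 1.233]
force: [0.3, -0.3, -2.4]
opening: 0.0515
t 33.1 grasp [ 547.7 -225.1  112.8] jaw 91.9 open 51.5 F [ 0.3 -0.3 -2.4] q [-0.48  0.2   1.64  0.    1.3  -2.08] tilt -1.0
twist -0.0001 then x,y,z [ 0.7  1.9 -0.6]
t: 33.3
tool_pos: [0.5478, -0.2252, 0.2786]
orientation: [-1.193, -1.234, 1.234]
force: [0.3, 0.4, -2.2]
opening: 0.0514
t 33.3 grasp [ 547.8 -225.1  111.6] jaw 91.9 open 51.4 F [ 0.3  0.4 -2.2] q [-0.48  0.2   1.64  0.    1.3  -2.08] tilt -1.0
twist -0.0 then x,y,z [ 0.7  0.7 -0.6]
```

```bash
python3 -m inch '[{"x":0.7,"y":0,"z":-0.5,"twist":0},{"x":0,"y":0.6,"z":0,"twist":0},{"x":0,"y":0,"z":0,"twist":0}]';python3 -m inch '[{"x":0,"y":0.4,"z":0,"twist":0},{"x":0,"y":0,"z":0,"twist":0}]';python3 -m inch '[{"x":0,"y":0.4,"z":0,"twist":0},{"x":0,"y":0,"z":0,"twist":0}]'; python3 go.py 548.3 -224.4 110.9 91.9
```

```text
t: 33.6
tool_pos: [0.5483, -0.2244, 0.278]
orientation: [-1.193, -1.234, 1.234]
force: [0.5, -0.1, -3.1]
opening: 0.0516
t: 33.8
tool_pos: [0.5483, -0.2245, 0.2779]
orientation: [-1.193, -1.234, 1.234]
force: [0.4, 0.4, 0.2]
opening: 0.0521
t: 34.0
tool_pos: [0.5484, -0.2244, 0.2779]
orientation: [-1.193, -1.234, 1.234]
force: [-3.4, 2.6, 5.8]
opening: 0.0518
t 34.0 grasp [ 548.4 -224.5  110.9] jaw 91.9 open 51.8 F [-3.4  2.6  5.8] q [-0.48  0.2   1.64  0.    1.29 -2.08] tilt -1.0
twist 0.0 then x,y,z [0.1 0.  0.1]
```

```bash
python3 -m inch '[{"x":0,"y":-0.6,"z":0,"twist":0},{"x":0,"y":0,"z":0,"twist":0}]'; python3 -m inch '[{"x":0,"y":0,"z":0,"twist":0},{"x":0,"y":0,"z":0,"twist":0},{"x":0,"y":0,"z":0,"twist":0},{"x":0,"y":0,"z":0,"twist":0},{"x":0,"y":-15,"z":0,"twist":0},{"x":0,"y":-35,"z":0,"twist":0},{"x":0,"y":-40,"z":0,"twist":0},{"x":0,"y":0,"z":0,"twist":0},{"x":0,"y":0,"z":0,"twist":0}]' 1; python3 go.py 519 78.6 100 91.9
```

```text
t: 34.2
tool_pos: [0.5484, -0.2244, 0.2779]
orientation: [-1.194, -1.234, 1.234]
force: [-1.3, 0.1, 1.3]
opening: 0.0515
t: 35.1
tool_pos: [0.5488, -0.2247, 0.3706]
orientation: [-1.198, -1.236, 1.233]
force: [-1.1, -0.4, -0.1]
opening: 0.0929
t 35.1 grasp [ 549.4 -225.   203.6] jaw 91.9 open 92.9 F [-1.1 -0.4 -0.1] q [-0.48  0.13  1.55  0.    1.46 -2.08] tilt -1.0
twist 0.0001 then x,y,z [304.7 102.9  20.7]
```

```bash
python3 -m inch '[{"x":20,"y":0,"z":2,"twist":0},{"x":40,"y":0,"z":3,"twist":0},{"x":40,"y":0,"z":3,"twist":0},{"x":40,"y":0,"z":3,"twist":0},{"x":40,"y":0,"z":3,"twist":0},{"x":40,"y":0,"z":3,"twist":0},{"x":40,"y":0,"z":3,"twist":0},{"x":30,"y":0,"z":0,"twist":0},{"x":14,"y":30,"z":0,"twist":0},{"x":0,"y":40,"z":0,"twist":0},{"x":0,"y":30,"z":0,"twist":0},{"x":0,"y":0,"z":0,"twist":0}]' 1 40;python3 -m inch '[{"x":0,"y":0,"z":0,"twist":0},{"x":0,"y":0,"z":0,"twist":0}]'; python3 go.py 519 78.6 50 91.9
python3 - <<'E'
from h import *
c=cam('top');W=cloud(c); print('short',*fit(W,0,(.40,.68,-.29,-.16),.115,.125))
print('st-',*fit(W,0,(.46,.53,-.30,-.16),.083,.09));print('st+',*fit(W,0,(.57,.64,-.30,-.16),.083,.09))
c=cam('scene');cv2.imwrite('pics/s4.png',cv2.resize(c['color'][110:200,130:260,::-1],(780,540),interpolation=cv2.INTER_CUBIC))
E
```

```text
t: 36.3
tool_pos: [0.5146, 0.0795, 0.2616]
orientation: [-1.184, -1.225, 1.24]
force: [-0.2, 0.2, -0.1]
opening: 0.0928
t: 36.5
tool_pos: [0.5188, 0.0789, 0.2697]
orientation: [-1.195, -1.235, 1.232]
force: [0.5, -0.1, -0.1]
opening: 0.093
t 36.5 grasp [519.2  78.9 102.7] jaw 91.9 open 93.0 F [ 0.5 -0.1 -0.1] q [ 0.05  0.03  1.84  0.    1.26 -1.55] tilt -1.0
twist -0.0 then x,y,z [-0.3 52.7  0.3]
short rect [ 548.5 -224.2] [ 52.8 160.3] 1.8 mean [ 547.  -223.7] pca 1.7 1693
st- rect [ 492.8 -224.5] [51.8 87.3] 71.1 mean [ 493.1 -206.1] pca 93.1 113
st+ rect [ 592.2 -222.2] [44.6 88.6] 87.6 mean [ 601.6 -204.8] pca 92.5 105
```

View pics/s4.png

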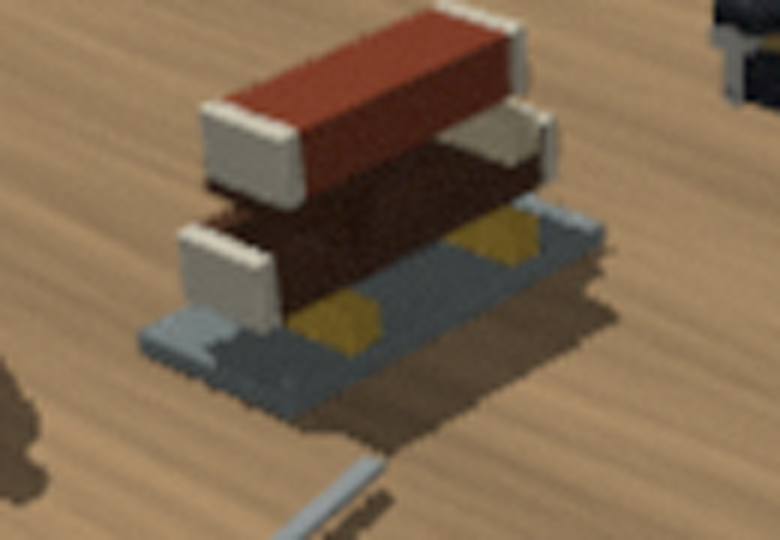

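The stack is square and aligned; the short blank is at (548.5,-224.2) and 1.8°. Next is the weight.

```bash
python3 -m inch '[{"x":0,"y":25,"z":0,"twist":0},{"x":0,"y":20,"z":0,"twist":0},{"x":0,"y":6,"z":0,"twist":0},{"x":0,"y":0,"z":0,"twist":0},{"x":0,"y":0,"z":0,"twist":0}]';python3 go.py 519 78.6 50 91.9;python3 -m inch '[{"x":0,"y":0,"z":0,"twist":0},{"x":0,"y":0,"z":0,"twist":0},{"x":0,"y":0,"z":0,"twist":0},{"x":0,"y":0,"z":0,"twist":0},{"x":0,"y":0,"z":0,"twist":0},{"x":0,"y":0,"z":0,"twist":0},{"x":0,"y":0,"z":0,"twist":0},{"x":0,"y":0,"z":0,"twist":0},{"x":0,"y":0,"z":0,"twist":0},{"x":0,"y":0,"z":0,"twist":0}]' -1 45;python3 go.py 519 78.6 50 91.9
```

```text
t: 37.1
tool_pos: [0.5189, 0.0787, 0.2183]
orientation: [-1.195, -1.235, 1.233]
force: [0.1, 0.3, 0.7]
opening: 0.0933
t 37.1 grasp [519.2  78.7  51.3] jaw 91.9 open 93.3 F [0.1 0.3 0.7] q [ 0.05  0.1   1.87  0.    1.16 -1.55] tilt -1.0
twist -0.0001 then x,y,z [-0.1  1.3  0.2]
t: 38.1
tool_pos: [0.5182, 0.0788, 0.2169]
orientation: [-1.193, -1.234, 1.233]
force: [0.3, 1.7, -0.4]
opening: 0.0272
t 38.1 grasp [518.2  78.9  49.9] jaw 91.9 open 27.2 F [ 0.3  1.7 -0.4] q [ 0.05  0.1   1.88  0.    1.16 -1.55] tilt -1.0
twist 0.0 then x,y,z [-0.3 -0.1 -0.8]
```

```bash
python3 -m inch '[{"x":0,"y":-10,"z":0,"twist":0},{"x":0,"y":-30,"z":0,"twist":0},{"x":0,"y":-40,"z":0,"twist":0},{"x":0,"y":-40,"z":0,"twist":0},{"x":0,"y":-30,"z":0,"twist":0},{"x":0,"y":-15,"z":0,"twist":0},{"x":0,"y":0,"z":0,"twist":0},{"x":0,"y":0,"z":0,"twist":0},{"x":0,"y":0,"z":0,"twist":0}]';python3 go.py 547.8 -224.2 190 91.9
```

```text
t: 39.0
tool_pos: [0.5174, 0.0787, 0.379]
orientation: [-1.19, -1.23, 1.236]
force: [0.2, -1.1, -8.9]
opening: 0.0272
t 39.0 grasp [516.6  78.6 212. ] jaw 91.9 open 27.2 F [ 0.2 -1.1 -8.9] q [ 0.05 -0.06  1.73 -0.    1.48 -1.55] tilt -1.0
twist 0.0 then x,y,z [-303.7   21.9  -21.2]
```

```bash
python3 -m inch '[{"x":-15,"y":0,"z":-2,"twist":0},{"x":-30,"y":0,"z":-3,"twist":0},{"x":-35,"y":0,"z":-3,"twist":0},{"x":-35,"y":0,"z":-3,"twist":0},{"x":-35,"y":0,"z":-3,"twist":0},{"x":-35,"y":0,"z":-3,"twist":0},{"x":-35,"y":0,"z":-2,"twist":0},{"x":-35,"y":0,"z":-1,"twist":0},{"x":-28,"y":0,"z":0,"twist":0},{"x":-15,"y":0,"z":0,"twist":0},{"x":-5,"y":0,"z":0,"twist":0},{"x":0,"y":0,"z":0,"twist":0}]';python3 -m inch '[{"x":0,"y":10,"z":0,"twist":0},{"x":0,"y":10,"z":0,"twist":0},{"x":0,"y":0,"z":0,"twist":0},{"x":0,"y":0,"z":0,"twist":0},{"x":0,"y":0,"z":0,"twist":0}]';python3 go.py 547.8 -224.2 169.9 91.9;python3 - <<'E'
from h import *
c=cam('scene');cv2.imwrite('pics/s5.png',cv2.resize(c['color'][100:200,130:260,::-1],(780,600),interpolation=cv2.INTER_CUBIC))
E
```

```text
t: 40.2
tool_pos: [0.548, -0.2238, 0.3809]
orientation: [-1.192, -1.232, 1.233]
force: [-0.2, 0.5, -7.1]
opening: 0.0273
t: 40.7
tool_pos: [0.5484, -0.2231, 0.3622]
orientation: [-1.193, -1.234, 1.234]
force: [-1.1, -0.5, -7.0]
opening: 0.0272
t 40.7 grasp [ 548.5 -223.1  195.2] jaw 91.94 open 27.2 F [-1.1 -0.5 -7. ] q [-0.47  0.13  1.56 -0.    1.44 -2.08] tilt -1.0
twist 0.0006 then x,y,z [-1.  25.3  0.7]
```

View pics/s5.png

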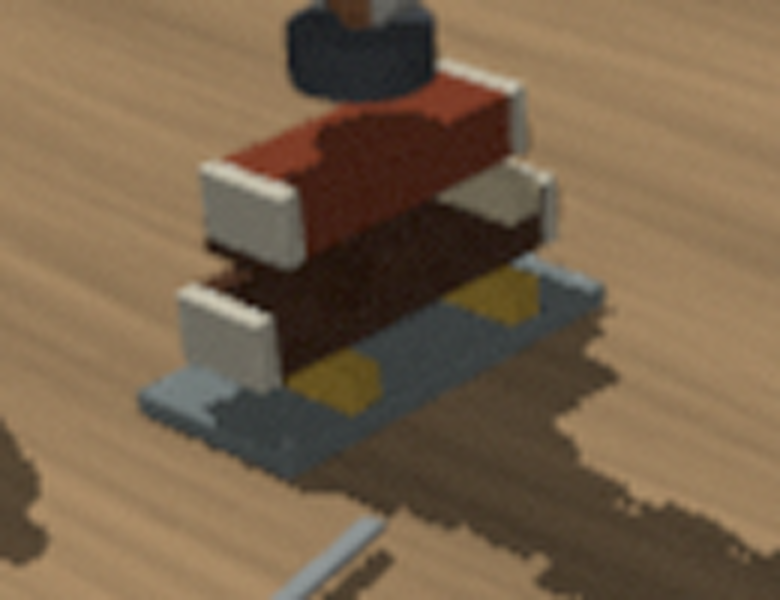

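The weight hangs level over the middle of the red blank. I lower it.

```bash
python3 -m inch '[{"x":-1,"y":8,"z":0.5,"twist":0},{"x":0,"y":8,"z":0,"twist":0},{"x":0,"y":5,"z":0,"twist":0},{"x":0,"y":0,"z":0,"twist":0},{"x":0,"y":0,"z":0,"twist":0},{"x":0,"y":0,"z":0,"twist":0}]';python3 go.py 547.8 -224.2 169.9 91.9;python3 -m inch '[{"x":0,"y":1.5,"z":0,"twist":0},{"x":0,"y":0,"z":0,"twist":0}]'; python3 go.py 547.8 -224.2 169.9 91.9
```

```text
t: 41.35
tool_pos: [0.5479, -0.2245, 0.3412]
orientation: [-1.194, -1.234, 1.234]
force: [0.8, -0.5, -7.3]
opening: 0.0271
t 41.35 grasp [ 548.  -224.6  174.2] jaw 91.9 open 27.1 F [ 0.8 -0.5 -7.3] q [-0.48  0.15  1.59  0.    1.41 -2.08] tilt -1.0
twist 0.0 then x,y,z [0.4 4.3 0.2]
t: 41.55
tool_pos: [0.5478, -0.2245, 0.3395]
orientation: [-1.194, -1.234, 1.234]
force: [-1.0, 0.1, -8.0]
opening: 0.0272
t 41.55 grasp [ 547.9 -224.5  172.5] jaw 91.9 open 27.2 F [-1.   0.1 -8. ] q [-0.48  0.15  1.59  0.    1.4  -2.08] tilt -1.0
twist 0.0 then x,y,z [0.3 2.6 0.1]
```

```bash
python3 -m inch '[{"x":0,"y":1.2,"z":0,"twist":0},{"x":0,"y":0.7,"z":0,"twist":0},{"x":0,"y":0,"z":0,"twist":0}]';python3 -m inch '[{"x":0,"y":0.5,"z":0,"twist":0},{"x":0,"y":0,"z":0,"twist":0}]'; python3 -m inch '[{"x":0,"y":0.5,"z":0,"twist":0},{"x":0,"y":0,"z":0,"twist":0}]';python3 go.py 547.8 -224.2 169.9 91.9
```

```text
t: 41.85
tool_pos: [0.5478, -0.2244, 0.3373]
orientation: [-1.193, -1.233, 1.234]
force: [0.0, -0.3, -7.8]
opening: 0.0271
t: 42.05
tool_pos: [0.5478, -0.2245, 0.3369]
orientation: [-1.193, -1.234, 1.234]
force: [-0.4, 0.1, -8.2]
opening: 0.0271
t: 42.25
tool_pos: [0.5478, -0.2245, 0.3369]
orientation: [-1.194, -1.234, 1.234]
force: [-1.1, 0.2, -4.0]
opening: 0.0271
t 42.25 grasp [ 547.9 -224.5  169.9] jaw 91.9 open 27.1 F [-1.1  0.2 -4. ] q [-0.48  0.15  1.59 -0.    1.4  -2.08] tilt -1.0
twist 0.0 then x,y,z [0.3 0.  0. ]
```

Contact at the expected height. One more small step, then I release.

```bash
python3 -m inch '[{"x":0,"y":0.6,"z":0,"twist":0},{"x":0,"y":0,"z":0,"twist":0}]'; python3 -m inch '[{"x":0,"y":0,"z":0,"twist":0},{"x":0,"y":0,"z":0,"twist":0},{"x":0,"y":0,"z":0,"twist":0},{"x":0,"y":0,"z":0,"twist":0},{"x":0,"y":0,"z":0,"twist":0},{"x":0,"y":0,"z":0,"twist":0},{"x":0,"y":-20,"z":0,"twist":0},{"x":0,"y":-40,"z":0,"twist":0},{"x":0,"y":-40,"z":0,"twist":0},{"x":0,"y":0,"z":0,"twist":0}]' 0.5; python3 -m inch '[{"x":20,"y":0,"z":0,"twist":0},{"x":40,"y":0,"z":0,"twist":0},{"x":40,"y":0,"z":0,"twist":0},{"x":40,"y":0,"z":0,"twist":0},{"x":40,"y":0,"z":0,"twist":0},{"x":40,"y":0,"z":0,"twist":0},{"x":40,"y":0,"z":0,"twist":0},{"x":20,"y":0,"z":0,"twist":0},{"x":0,"y":0,"z":0,"twist":0},{"x":0,"y":0,"z":0,"twist":0}]'
python3 - <<'E'
from h import *
c=cam('top');W=cloud(c); print('short',*fit(W,0,(.40,.68,-.29,-.16),.115,.125))
print('knob',*fit(W,0,(.50,.60,-.27,-.18),.176,.186)); print('disc',*fit(W,0,(.50,.60,-.27,-.18),.140,.150))
cv2.imwrite('pics/t6.png',cv2.resize(c['color'][:,:,::-1],(800,600)))
c=cam('scene');cv2.imwrite('pics/s6.png',cv2.resize(c['color'][100:200,130:260,::-1],(780,600),interpolation=cv2.INTER_CUBIC))
E
```

```text
t: 42.45
tool_pos: [0.5478, -0.2245, 0.3369]
orientation: [-1.194, -1.234, 1.234]
force: [-4.7, 1.6, 2.5]
opening: 0.0269
t: 43.45
tool_pos: [0.5488, -0.225, 0.4435]
orientation: [-1.204, -1.238, 1.233]
force: [0.8, 0.3, -0.1]
opening: 0.0696
t: 44.45
tool_pos: [0.5385, 0.0555, 0.4357]
orientation: [-1.193, -1.234, 1.235]
force: [0.9, -0.4, 0.5]
opening: 0.0701
short rect [ 548.4 -220.9] [ 58.4 160.6] 1.7 mean [ 545.6 -222.6] pca 1.9 1044
knob rect [ 549.3 -224.5] [25.2 26.8] 89.6 mean [ 548.6 -223.9] pca 99.6 141
disc rect [ 548.7 -223.8] [66.2 66.2] 53.6 mean [ 547.8 -220.6] pca 11.7 578
```

View pics/t6.png

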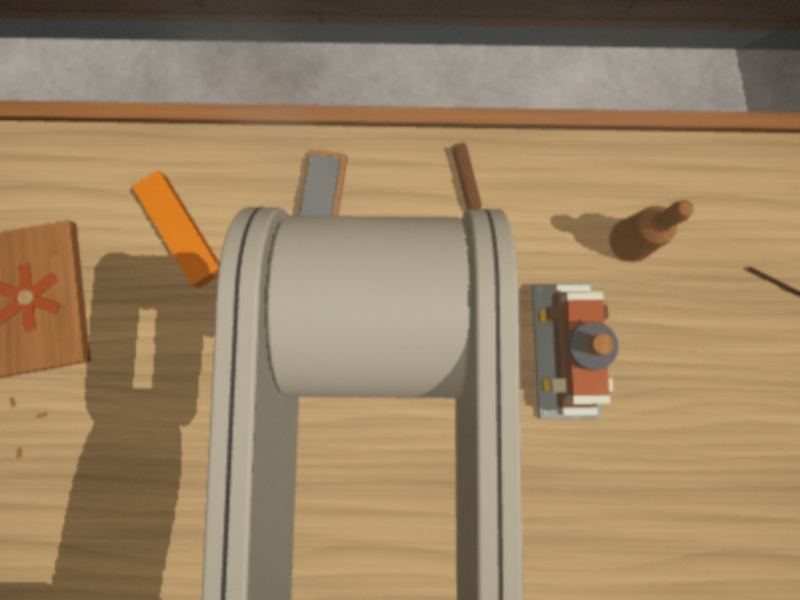

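View pics/s6.png

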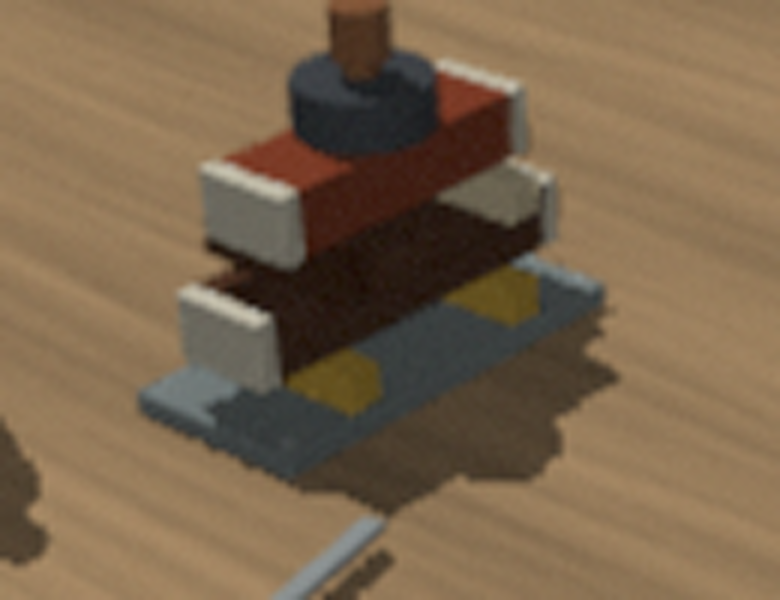

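The stack stands complete at top (575,345). The weight is upright in the middle and the bystanders are unmoved. The arm is clear, so I hand the job in.

```bash
python3 -c "
from plant import robot
print(robot.close_job())"
```

```text
the job is handed in; nothing more can be done
None
```

I built the stack in the order asked and handed it in at about t = 44.6 s. It goes, from the bottom: long blank on the bearers, pale and brown stickers above them, short blank, iron weight. Each piece was lowered to a light contact (about 12 N or less) before release.

My checks against the board centre, (549, -225) mm at about 1.8°:

| Piece | Measured | Result |
|---|---|---|
| Long blank | ends centred near (548, -224.5) mm | within about 1 mm |
| Stickers | 493.1 and 602.3 mm in x; bearers at 493.9 and 603.8 mm | within about 1.5 mm, square to about 1° |
| Short blank | (548.5, -224.2) mm at 1.8°, before the weight went on | within about 1 mm |
| Weight | upright at (549, -224) mm | within about 1 mm of the short blank's middle |

- **Bystanders:** the mallet looked unmoved in the last top picture. The arm partly hid the sharpening stone and the gouge, but the parts in view had not moved. The orange block was not touched.
- **Disagreements:** the scene camera read about 3 mm higher in y than the top camera throughout. I relied on the top camera, which agreed with the arm's own positions. The last top-camera fit of the short blank's outline read 58 mm wide, probably because the fit picked up the weight's side. I did not measure the stickers again after the weight went on.

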